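# Roll the sample tube onto the reader's line

## Task

The white plate carries a code reader, a grey block facing along a thin black line. Without picking it up, roll the long capped tube across the plate with your fingers until it lies along the line, centred over it, and then press the button on top of the reader. Leave the short vial and everything else on the bench where it is.

Things in the scene. Friction and masses are not known exactly. Their poses are not given: they have to be found in the camera images.
- line (a point): Middle of the black line (150 mm long, 5 mm wide) printed on the white fixed plate, at the plate's upper surface, 6 mm above the bench. Its x axis runs along the line, away from the reader; y lies in the plate, across the line; z is up.
- plate: Fixed white plate, 330 mm (x) by 370 mm (y), 6 mm thick; origin at the centre of its underside, axes parallel to those of the line, whose middle is 30 mm to +x. On its -x part stands the code reader, a grey block 70 mm (x) by 90 mm (y) rising 40 mm above the plate; its face with the dark window looks to +x, 95 mm short of the line's middle.
- tube: The long sealed tube, amber glass with a black cap and a small paper label, 25 mm in diameter over its whole length, 150 mm long, about 55 g. It lies on the plate to one or the other side of the line (60 to 120 mm away), parallel to it within 6 degrees. Origin at its middle, on its axis (12.5 mm above the plate); x along the tube; y and z turn with it as it rolls. It rolls on 5 to 10 mm after a push at 50 mm/s, farther after a quicker one.
- read_button_top (a point): Centre of the top face of the button on the reader: a bare metal disc 28 mm in diameter in a black collar, its top 62 mm above the plate; z up. The button moves straight down.
- read_button (a joint): Button travel: 0 released, 0.006 m fully down; spring return, about 5 N when fully down. It counts as pressed beyond 4 mm.
- vial: Short vial, amber glass with black cap, 28 mm in diameter, 60 mm long, lying on the plate on the other side of the line from the tube; to be left alone. Origin at its middle, on its axis; x along it.
- jar: Small capped amber jar, 38 mm in diameter, 45 mm high, standing on the plate beside the reader; origin at the centre of its underside. Leave alone.
- stopper: Black rubber stopper, 30 mm in diameter, 26 mm high, standing near the plate's edge farthest from the reader; origin at the centre of its underside. Leave alone.
- amber_bottle: Amber bottle, 72 mm in diameter, 150 mm high, standing on the bench left of the plate; origin at the centre of its underside. Leave alone.
- beaker: Open glass beaker, 68 mm wide, 85 mm high, standing right of the plate; origin at the centre of its underside. Leave alone.
- flask: Conical glass flask with black stopper, 72 mm wide at the foot, 118 mm high, standing left of the plate and farther from the robot; origin at the centre of its underside. Leave alone.
- spatula: Slim steel spatula, 170 mm long, lying on the bench right of the plate; origin at its middle, on its underside. Leave alone.
Mind the look-alikes: they are no part of the job. Several things have the shape of the tube; the one meant has the colours described above.

How it is judged (in metres and radians):
On the way, in this order (a step that is already met when the one before it is completed fails the run):
1. the tube rolls: it has turned well over a quarter turn about its axis (angle between tube's own z axis and vertical above 1.8 rad), for 0.03 s.
2. the tube lies still along the line, centred over it (y of tube in the frame of line between -0.008 and 0.008 m and x of tube in the frame of line between -0.035 and 0.035 m and angle between the x axis of tube and the x axis of line, either way round below 0.16 rad and height (world z) of tube between 0.0145 and 0.0225 m and linear speed of tube below 0.01 m/s), for 0.2 s.
3. the reader's button is pressed (value of joint read_button above 0.004 m and y of tube in the frame of line between -0.008 and 0.008 m and x of tube in the frame of line between -0.035 and 0.035 m and angle between the x axis of tube and the x axis of line, either way round below 0.16 rad and height (world z) of tube between 0.0145 and 0.0225 m), for 0.05 s.
At the end, for the whole second after the job is handed in: The tube lies still on the plate along the line: its middle within 8 mm of the line sideways and 35 mm of its middle lengthwise, its axis within 9 degrees of the line; the button has been pressed and has come up again; the vial and the other things are within 20 mm of where they stood (all of step 2 and value of joint read_button below 0.002 m and distance of each of vial, jar, stopper, amber_bottle, beaker, flask, spatula from where it was at the start of the episode below 0.02 m); the robot touches nothing.
It fails at once if the tube is lifted off the plate or tipped up (height (world z) of tube above 0.031 m).
It fails at once if the short vial is moved more than 20 mm (distance of vial from where it was at the start of the episode above 0.02 m).
It fails at once if another thing on the plate or bench is moved more than 20 mm (distance of any of jar, stopper, amber_bottle, beaker, flask, spatula from where it was at the start of the episode above 0.02 m).
It fails at once if the button is pressed before the tube has come to lie on the line (value of joint read_button above 0.004 m and not (y of tube in the frame of line between -0.008 and 0.008 m and x of tube in the frame of line between -0.035 and 0.035 m and angle between the x axis of tube and the x axis of line, either way round below 0.16 rad and height (world z) of tube between 0.0145 and 0.0225 m)).
It also fails if it takes over 48 s, if anything falls off the work surface, if the arm or the gripper's body presses on something with over 40 N, if the wrist force passes 120 N, or if a joint passes its speed limit or range.

## Robot

A 6-joint arm with a two-finger parallel gripper is mounted at the origin on the work surface. World frame = base frame: x ahead of the robot, y to its left, z up, the work surface at z = 0. Lengths are in m, angles in degrees, forces in N, time in s.
With the tool pointing down it reaches from about 0.375 to 0.75 m from the base axis. Payload 9 kg.
Tool frame: the origin (TCP) lies where the fingers leave the gripper's body, on its centre line; the fingertips stand 73 mm ahead of it and the grasp point (between the pads) lies 54 mm ahead of it (robot.tip_reach is the distance from the TCP to the fingertips, in m); z points along the fingers, y is the direction in which the jaws open and shut (so a half turn about z gives the same grasp; the last joint's range is limited). The gripper opens to 85 mm and grips with 20 to 120 N. Pads are 22 mm wide; open, the fingers measure 114 mm over their backs; the gripper's body (76 mm by 85 mm) begins 54 mm behind the grasp point. The pads swing forward as they close: fully open they stand 13 mm farther back than shut.
Start: joints at [55.823, 5.964, 5.575, 89.605, 0, 77.527], TCP at [0.222, 0.557, 0.304] pointing down, gripper open.
Joint ranges: [-171.21, 171.21], [-48.23, 106.86], [-62.78, 66.21], [-105.2, 120.99], [-86.42, 89.51], [-180, 180]. Speed limits (degrees/s): [127.2, 127.2, 147.25, 180, 180, 180].

## Interface

Orientations are given as [roll, pitch, yaw] about the fixed x, y, z axes, in that order (R = Rz(yaw) Ry(pitch) Rx(roll)).
In Python, from plant import robot gives the robot as it stands. Calls block until the motion is done:
- robot.move_pose(position, orientation): joint-space move of the TCP to a pose.
- robot.line_to(position, vel=0.15, rotation=None, guard=None): straight line of the TCP; rotation=None keeps the orientation; vel is the mean speed in m/s. With guard (N) it stops when the force on the tool has changed by that much, and returns True; else False.
- robot.goto_joints(angles): joint-space move.
- robot.set_gripper(opening): finger opening in m; the grip force is fixed at half the most; returns when the fingers have stopped.
- robot.pause(seconds).
- robot.ik(position, orientation): joint angles nearest the present ones, or None.
- robot.observe(): the state.
- robot.grab_frame(name): name is "side" or "top"; returns the picture (384x512x3 uint8, blue, green, red); there is no depth.
- robot.get_calibration(name): a dict with "vertical_fov" (degrees; the focal length in pixels is half the picture's height over the tangent of half this angle, whatever the lens; pixels are square), "cx", "cy" (the principal point, pixels), "rvec" (rotation vector, rad) and "tvec" (3), from world to camera coordinates, as OpenCV has them. Camera axes: x right, y down, z forward; pixel columns grow to the right and rows downward; lengths in m; the calibration is good to about 2 mm. A picture is of the moment at which its call begins. get_calibration takes no time and is no camera call.
A pose or a line that the arm cannot do raises robot.IKError and nothing moves.
- robot.job_done(): hands the job in, once; it reports no verdict.
The state is a dict: "time": time; "q": joint angles; "qvel": joint speeds; "joint_torque": joint torques, N m; "tool_pos": TCP position; "tcp_rot": TCP orientation; "ft_force": force on the tool from outside, world axes, zero at the start; "torque": the same for the moment, N m; "gripper_width": finger opening in m.
Only numpy, scipy, OpenCV 4.12 (cv2) and the standard library are available. Lean on these libraries where they do the work, as an engineer would, in place of code of your own. Each camera call takes 0.05 s, during which the arm holds its last target.

## Working session

There is one attempt and no reset: what is moved stays moved. The work goes in short steps, each a Python script; the robot and the scene stay as the last script left them, time stands still between calls to the robot, and variables do not carry over. Pictures are saved under pics/ and viewed, and the job is handed in when it is done.

```bash
ls; mkdir -p pics
python3 - <<'E'
from plant import robot
import cv2
for n in("top","side"):
    im=robot.grab_frame(n); cv2.imwrite(f"pics/{n}0.png",im); print(n,robot.get_calibration(n))
s=robot.observe();print(s)
E
```

```text
pics
top {'vertical_fov': 52.53649145584132, 'cx': 251.3018453243834, 'cy': 190.39672574039963, 'rvec': array([ 2.14645389, -2.10838524,  0.20504573]), 'tvec': array([-0.01576563,  0.52843674,  1.08813149])}
side {'vertical_fov': 47.71514850454305, 'cx': 253.13006807474198, 'cy': 185.65769240932138, 'rvec': array([ 2.3625273 , -0.25358938,  0.12731503]), 'tvec': array([-0.48353429,  0.13043813,  1.08449863])}
{'time': 0.1, 'q': array([ 5.58242086e+01,  5.99569750e+00,  5.52977629e+00,  8.96049508e+01,
       -5.72748841e-04,  7.75279679e+01]), 'qvel': array([-0.08197591, -0.08675072,  0.09909906, -0.04708672, -0.05294094,
        0.00471377]), 'joint_torque': array([ 5.63402413e-03, -5.58205104e+01,  5.04723716e+01,  1.28957030e-02,
       -3.21099387e-04, -3.68514925e-07]), 'tool_pos': array([0.22173597, 0.55728142, 0.30317822]), 'tcp_rot': array([-1.79930677e+02, -1.47465049e-02,  1.58296232e+02]), 'ft_force': array([-0.50549749, -0.23933948,  0.30242218]), 'torque': array([ 0.03081372, -0.00186995,  0.04114786]), 'gripper_width': 0.08528944787320462}
```

View pics/top0.png

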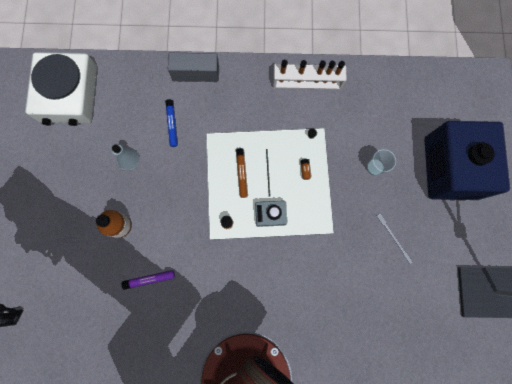

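View pics/side0.png

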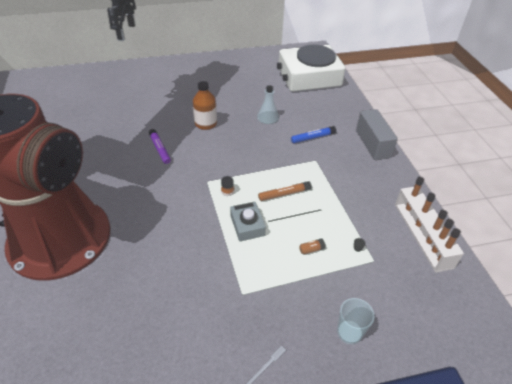

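Top view: the amber tube is at about (242,173), beside the line at (268,172). The reader is at (271,212), the vial at (306,169), the jar at (227,222) and the stopper at (312,133). Tube-shaped candidates are amber (242,173), blue (172,123), purple (148,281) and the short amber vial (306,169). Only the one at (242,173) is long, amber, black-capped and on the plate. I'll measure it and confirm in a crop.

```bash
cat > h.py <<'E'
import numpy as np, cv2
from plant import robot
def cam(n):
    c=robot.get_calibration(n); f=192/np.tan(np.radians(c['vertical_fov']/2))
    R,_=cv2.Rodrigues(np.array(c['rvec'])); return f,c['cx'],c['cy'],R,np.array(c['tvec'])
def ray(n,px):
    f,cx,cy,R,t=cam(n); px=np.atleast_2d(px).astype(float)
    d=np.c_[(px[:,0]-cx)/f,(px[:,1]-cy)/f,np.ones(len(px))]@R
    return -R.T@t,d
def onz(n,px,z):
    o,d=ray(n,px); return o+d*((z-o[2])/d[:,2])[:,None]
def proj(n,P):
    f,cx,cy,R,t=cam(n); p=np.atleast_2d(P)@R.T+t
    return np.c_[p[:,0]/p[:,2]*f+cx,p[:,1]/p[:,2]*f+cy]
def comps(m,amin=15):
    N,l,s,c=cv2.connectedComponentsWithStats(m.astype(np.uint8),connectivity=8)
    return [(l==i,s[i],c[i]) for i in range(1,N) if s[i,4]>=amin]
E
python3 - <<'E'
from h import *
for n in("top","side"):
    im=cv2.imread(f"pics/{n}0.png"); g=im.max(2)
    wh=cv2.morphologyEx((im.min(2)>190).astype(np.uint8),cv2.MORPH_OPEN,np.ones((3,3)))
    roi=(180,100,180,150) if n=="top" else (190,150,190,140)
    x,y,w,h=roi
    m=np.zeros_like(wh);m[y:y+h,x:x+w]=wh[y:y+h,x:x+w]
    cs=max(comps(m),key=lambda c:c[1][4])[0]
    ct=max(cv2.findContours(cs.astype(np.uint8),cv2.RETR_EXTERNAL,cv2.CHAIN_APPROX_NONE)[0],key=cv2.contourArea)
    hull=cv2.convexHull(ct)
    q=cv2.approxPolyDP(hull,8,True)[:,0]
    P=onz(n,q,0.006);print(n,q.tolist(),P[:,:2].round(4).tolist(),np.linalg.norm(P-np.roll(P,-1,0),axis=1))
    pm=cv2.fillConvexPoly(np.zeros_like(wh),hull,1)>0
    hsv=cv2.cvtColor(im,cv2.COLOR_BGR2HSV)
    for name,mk in(("amber",(hsv[...,1]>150)&((hsv[...,0]<20))&(g>50)),("dark",g<110)):
        for a,s,c in comps(mk&pm,10):
            ys,xs=np.nonzero(a); r=cv2.minAreaRect(np.c_[xs,ys].astype(np.float32))
            print(name,s.tolist(),c.round(1),[np.round(v,1) for v in r])
    cv2.imwrite(f"pics/{n}0c.png",cv2.resize(im[y:y+h,x:x+w],None,fx=4,fy=4,interpolation=cv2.INTER_CUBIC))
E
```

```text
top [[323, 129], [332, 232], [210, 238], [207, 134]] [[0.7366, -0.2279], [0.415, -0.2493], [0.3908, 0.1135], [0.713, 0.1346]] [0.32232591 0.36356179 0.32284728 0.36323481]
amber [237, 155, 7, 10, 58] [240.1 159.4] [array([240. , 159.5]), array([9., 6.]), np.float64(90.0)]
amber [302, 163, 8, 16, 78] [305.3 171.4] [array([305.4, 170.5]), array([15.3,  6.8]), np.float64(82.9)]
amber [239, 178, 8, 19, 111] [242.6 187.6] [array([242.5, 187.1]), array([18.2,  6.2]), np.float64(85.2)]
dark [308, 129, 9, 9, 69] [311.6 132.9] [array([312., 133.]), array([8., 8.]), np.float64(90.0)]
dark [236, 148, 8, 17, 79] [238.9 153.7] [array([239.5, 156. ]), array([16.,  7.]), np.float64(90.0)]
dark [267, 157, 1, 14, 14] [267.  163.5] [array([267. , 163.5]), array([13.,  0.]), np.float64(-90.0)]
dark [300, 159, 9, 20, 79] [303.3 165.3] [array([304. , 168.5]), array([19.,  8.]), np.float64(90.0)]
dark [238, 167, 1, 10, 10] [238.  171.5] [array([238. , 171.5]), array([9., 0.]), np.float64(-90.0)]
dark [268, 173, 1, 15, 15] [268. 180.] [array([268., 180.]), array([14.,  0.]), np.float64(-90.0)]
dark [239, 1
[... 498 characters left out ...]
0.4134, -0.2397], [0.3909, 0.1133]] [0.36739598 0.32395021 0.35364659 0.32446965]
dark [222, 177, 11, 12, 118] [227.1 182.7] [array([227. , 182.5]), array([11., 10.]), np.float64(90.0)]
dark [304, 182, 7, 9, 46] [307.  185.7] [array([307.1, 185.7]), array([7.6, 5.9]), np.float64(78.7)]
dark [235, 203, 18, 7, 60] [243.5 205.8] [array([243.6, 205.9]), array([ 3.1, 17.7]), np.float64(78.7)]
dark [240, 213, 18, 12, 100] [248.7 219.3] [array([248.5, 218.5]), array([11., 17.]), np.float64(90.0)]
dark [319, 239, 6, 11, 37] [321.7 243.9] [array([321.8, 243.8]), array([9.7, 4.1]), np.float64(76.0)]
dark [354, 239, 11, 12, 100] [358.7 244.4] [array([359. , 244.5]), array([11., 10.]), np.float64(90.0)]
```

View pics/top0c.png

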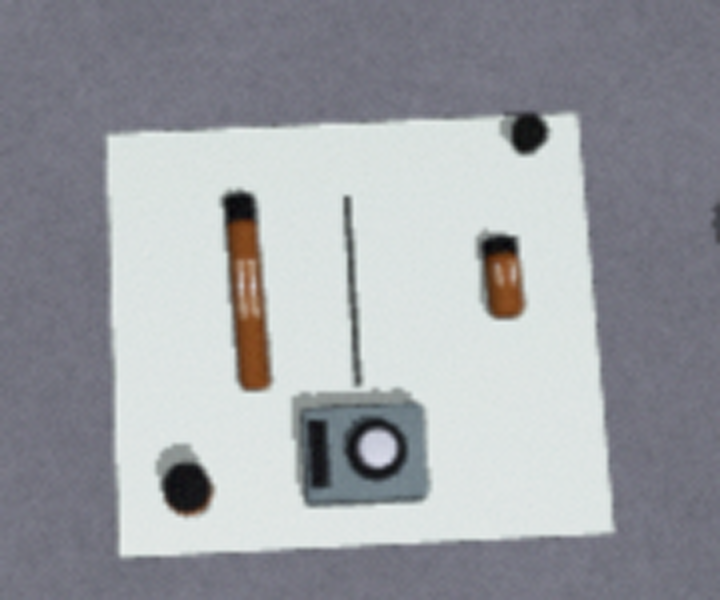

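View pics/side0c.png

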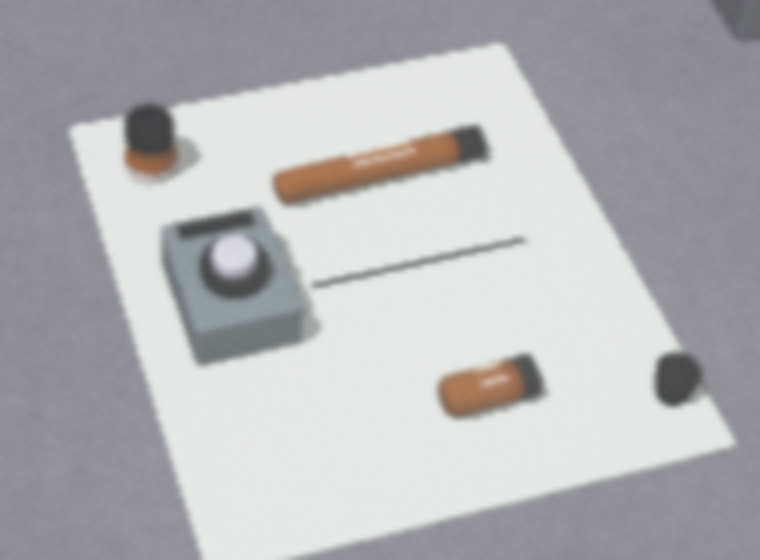

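The crops confirm the tube: amber with a black cap and a pale highlight or label, at crop (248,290), which is (242,172) in the full picture. The line runs crop (347,196) to (358,385). Next I'll compute the poses.

```bash
cat >> h.py <<'E'
def measure(n,im,S=6):
    """tube/line/button by mask on an upsampled roi"""
    x,y,w,h=(205,130,125,105) if n=="top" else (205,160,170,130)
    big=cv2.resize(im[y:y+h,x:x+w],None,fx=S,fy=S,interpolation=cv2.INTER_CUBIC)
    topx=lambda p:(np.atleast_2d(p)+.5)/S-.5+[x,y]
    hsv=cv2.cvtColor(big,cv2.COLOR_BGR2HSV)
    return big,hsv,topx
E
cat > m.py <<'E'
from h import *
def run(n,im,show=True):
    big,hsv,topx=measure(n,im)
    m=(big[...,0]<140)&((hsv[...,1]>90)|(big.max(2)<110))   # blue channel low: amber, black
    m=big[...,0]<125
    out=[]
    for a,s,c in comps(m,400):
        ys,xs=np.nonzero(a); r=cv2.minAreaRect(np.c_[xs,ys].astype(np.float32))
        p=np.c_[xs,ys].astype(float); 
        L,W=max(r[1]),min(r[1]); box=cv2.boxPoints(r)
        e=[box[1]-box[0],box[2]-box[1]]; i=int(np.linalg.norm(e[1])>np.linalg.norm(e[0]))
        if i==0: ends=[(box[0]+box[3])/2,(box[1]+box[2])/2]
        else: ends=[(box[0]+box[1])/2,(box[2]+box[3])/2]
        out.append((topx(np.array(ends)),L/6,W/6,topx(c)[0]))
    return out
if __name__=="__main__":
    for n in("top","side"):
        im=cv2.imread(f"pics/{n}0.png")
        for e,L,W,c in run(n,im):
            P0=onz(n,e,.006);P=onz(n,e,.0185)
            print(n,c.round(1),"L%.1f W%.1f"%(L,W),"z6",P0[:,:2].round(4).tolist(),"z18",P[:,:2].round(4).tolist(),"len",np.linalg.norm(P0[0]-P0[1]).round(4),np.linalg.norm(P[0]-P[1]).round(4))
    # button metal disc
        big,hsv,topx=measure(n,im)
        for a,s,c in comps((hsv[...,1]<40)&(big.max(2)>150)&(big.max(2)<400),200):
            if s[4]<8000: print("bright",topx(c)[0].round(2),s[4],onz(n,topx(c),.068)[0].round(4))
E
python3 m.py
```

```text
top [311.5 133.3] L9.3 W8.3 z6 [[0.7201, -0.1778], [0.7206, -0.207]] z18 [[0.7157, -0.1759], [0.7163, -0.2048]] len 0.0292 0.0289
top [241.3 172.4] L49.9 W8.5 z6 [[0.6715, 0.0339], [0.5155, 0.0169]] z18 [[0.6677, 0.0336], [0.5133, 0.0167]] len 0.157 0.1553
top [267.6 172.1] L46.8 W1.6 z6 [[0.6684, -0.0505], [0.5217, -0.0606]] z18 [[0.6646, -0.05], [0.5195, -0.0599]] len 0.147 0.1454
top [304.9 168.6] L21.3 W9.8 z6 [[0.6413, -0.1664], [0.5746, -0.1736]] z18 [[0.6378, -0.1646], [0.5718, -0.1717]] len 0.0671 0.0664
top [205.4 170.5] L12.3 W1.7 z6 [[0.5765, 0.1342], [0.6152, 0.1358]] z18 [[0.5737, 0.1328], [0.6121, 0.1343]] len 0.0388 0.0384
top [261.6 213.3] L29.9 W25.3 z6 [[0.4662, -0.0175], [0.4729, -0.1073]] z18 [[0.4646, -0.0174], [0.4712, -0.1062]] len 0.09 0.0891
top [205.9 209.9] L15.5 W2.5 z6 [[0.4983, 0.13], [0.4514, 0.1281]] z18 [[0.4964, 0.1286], [0.4499, 0.1268]] len 0.047 0.0465
top [273.  211.6] L17.3 W16.8 z6 [[0.499, -0.0737], [0.4465, -0.0741]] z18 [[0.4971, -0.0729], [0.4451, -0.0733]] len 0.0525 0.0519
top [226.2 221.5] L13.7 W12.3 z6 [[0.4606, 0.0727], [0.4212, 0.060
[... 607 characters left out ...]
4]] len 0.053 0.0522
side [248.6 219. ] L18.7 W13.3 z6 [[0.4511, -0.0327], [0.4988, -0.0427]] z18 [[0.4491, -0.043], [0.4961, -0.0528]] len 0.0487 0.048
side [251.7 234.2] L26.6 W6.1 z6 [[0.4371, -0.0938], [0.5054, -0.0898]] z18 [[0.4353, -0.1032], [0.5026, -0.0992]] len 0.0683 0.0674
side [359.1 244.1] L12.7 W11.5 z6 [[0.7343, -0.1599], [0.7192, -0.1964]] z18 [[0.7282, -0.1683], [0.7134, -0.2042]] len 0.0394 0.0389
side [312.2 246.6] L25.2 W10.7 z6 [[0.5767, -0.1631], [0.6419, -0.1562]] z18 [[0.5729, -0.1714], [0.6372, -0.1647]] len 0.0656 0.0647
bright [355.03 164.59] 699 [0.7894 0.0372 0.068 ]
bright [360.88 163.67] 297 [0.8066 0.0374 0.068 ]
bright [206.85 173.56] 980 [0.387 0.084 0.068]
```

Both views agree. The line middle is at (0.595,-0.056), yaw 3.9°. The tube is about +81 mm across it, +1 mm along it, and +2.3° rotated. I'll put the open fingers behind the tube, with the jaws parallel to the line, and find the fingertip height with a guarded touch on the plate.

```bash
cat >> h.py <<'E'
YAW=3.9; M=np.array([.595,-.0556]); c,s=np.cos(np.radians(YAW)),np.sin(np.radians(YAW))
EX=np.array([c,s]);EY=np.array([-s,c]); ROT=[180,0,90+YAW]
def W(x,y,z): return [*(M+x*EX+y*EY),z]
def L(p): d=np.array(p[:2])-M; return np.array([d@EX,d@EY,p[2] if len(p)>2 else 0])
def tubepose(n,im):
    from m import run
    for e,l,w,c in run(n,im):
        P=onz(n,e,.0185); 
        if .13<np.linalg.norm(P[0]-P[1])<.2 and w>5:
            a=(P[0]-P[1])[:2]; a*=np.sign(a[0]); return L(P.mean(0))[:2].round(4), round(np.degrees(np.arctan2(a[1],a[0]))-YAW,2)
def st(): 
    o=robot.observe(); print("t%.2f"%o['time'],"L",L(o['tool_pos']).round(4),o['tcp_rot'].round(1),"F",o['ft_force'].round(2),"w",round(o['gripper_width'],4)); return o
E
python3 - <<'E'
from h import *
print(robot.tip_reach, robot.ik(W(0,.119,.3),ROT),robot.ik(W(0,.119,.07),ROT))
robot.move_pose(W(0.0,.119,.25),ROT); st()
robot.line_to(W(0,.119,.095),vel=.12); st()
print(robot.line_to(W(0,.119,.060),vel=.02,guard=4)); o=st()
p=o['tool_pos'];robot.line_to([p[0],p[1],p[2]+.004],vel=.03);st()
for n in("top","side"):
    im=robot.grab_frame(n);cv2.imwrite(f"pics/{n}1.png",im)
    x,y,w,h=(190,110,150,130) if n=="top" else (200,150,190,140)
    cv2.imwrite(f"pics/{n}1c.png",cv2.resize(im[y:y+h,x:x+w],None,fx=4,fy=4))
E
```

```text
0.0726 [-6.54393925  4.21000466  3.31645889 89.10645423  0.         79.55606075] [ -6.54393925   9.72670447 -15.02458132  65.24871422   0.
  79.55606075]
t2.31 L [-0.      0.1199  0.2502] [180.  -0.  94.] F [-0.62  0.75  0.36] w 0.0852
t3.75 L [0.0006 0.1189 0.0959] [179.9   0.   93.9] F [-0.11  0.4  -0.22] w 0.0852
True
t5.08 L [-0.      0.119   0.0655] [-180.    -0.    93.9] F [-1.18 -0.59  5.65] w 0.0855
t5.38 L [1.00e-04 1.19e-01 6.96e-02] [-179.9   -0.    93.9] F [ 0.16  0.04 -0.2 ] w 0.0852
```

View pics/side1c.png

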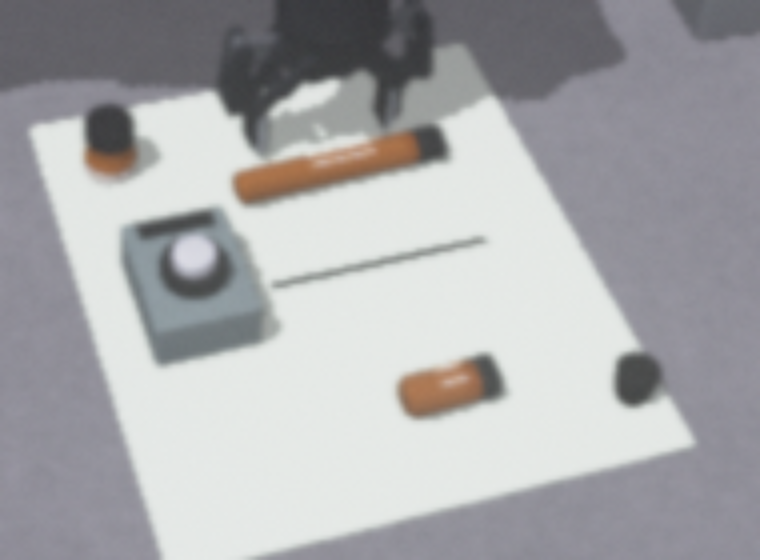

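View pics/top1c.png

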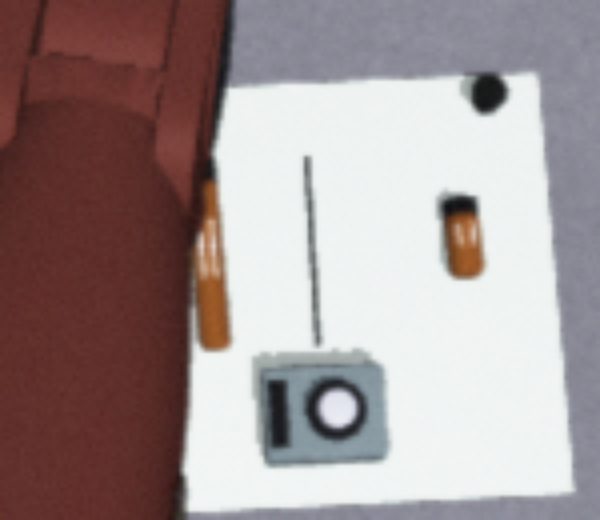

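The fingertips are both behind the tube, at side crop (262,140) and (385,110). I'll make a first gentle push and check that it rolls.

Run:
```python
from h import *
print(robot.line_to(W(0,.090,.0692),vel=.02,guard=8)); st()
robot.pause(.4)
im=robot.grab_frame("side");cv2.imwrite("pics/side2.png",im)
print(tubepose("side",im))
cv2.imwrite("pics/side2c.png",cv2.resize(im[160:250,230:350],None,fx=6,fy=6,interpolation=2))
```

```text
False
t7.08 L [-0.      0.0901  0.0692] [-179.9   -0.    93.9] F [ 0.54  0.33 -0.54] w 0.0853
None
```

View pics/side2c.png

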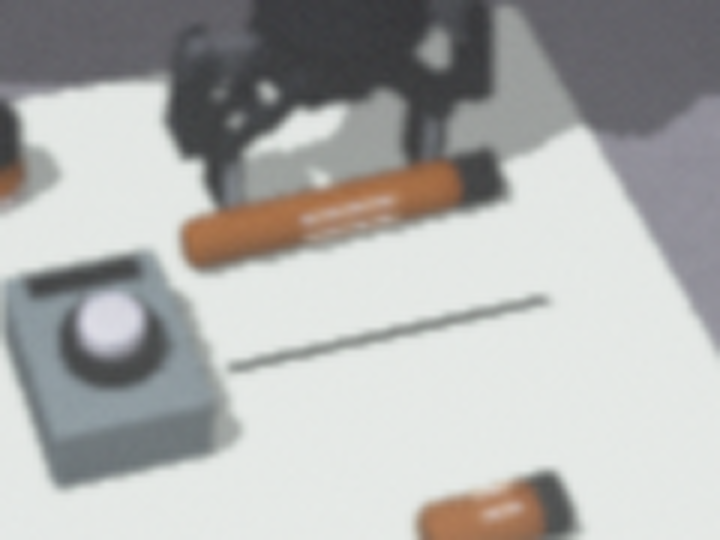

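The label stripe, at crop (350,235), has moved down the side of the tube, so it is rolling. I'll continue, stop short, then measure.

Run:
```python
from h import *
print(robot.line_to(W(0,.047,.0692),vel=.022,guard=8)); st()
robot.pause(.3)
robot.line_to(W(0,.067,.0692),vel=.04); robot.pause(.3); st()
for n in("side","top"):
    im=robot.grab_frame(n);cv2.imwrite(f"pics/{n}3.png",im)
    print(tubepose(n,im))
im=cv2.imread("pics/side3.png")
cv2.imwrite("pics/side3c.png",cv2.resize(im[160:250,230:350],None,fx=6,fy=6,interpolation=2))
im=cv2.imread("pics/top3.png")
cv2.imwrite("pics/top3c.png",cv2.resize(im[130:230,220:340],None,fx=6,fy=6,interpolation=2))
```

```text
False
t9.64 L [-0.      0.0471  0.0692] [-179.9   -0.    93.9] F [-0.09 -0.14  0.37] w 0.0855
t10.89 L [0.     0.0668 0.0692] [-179.9   -0.    93.9] F [-0.69 -0.65 -0.32] w 0.0855
(array([0.0025, 0.0237]), np.float64(1.86))
None
```

View pics/side3c.png

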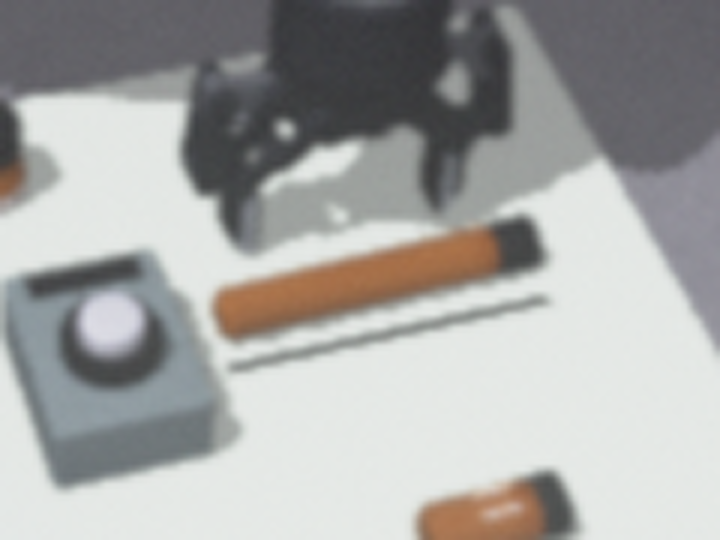

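View pics/top3c.png

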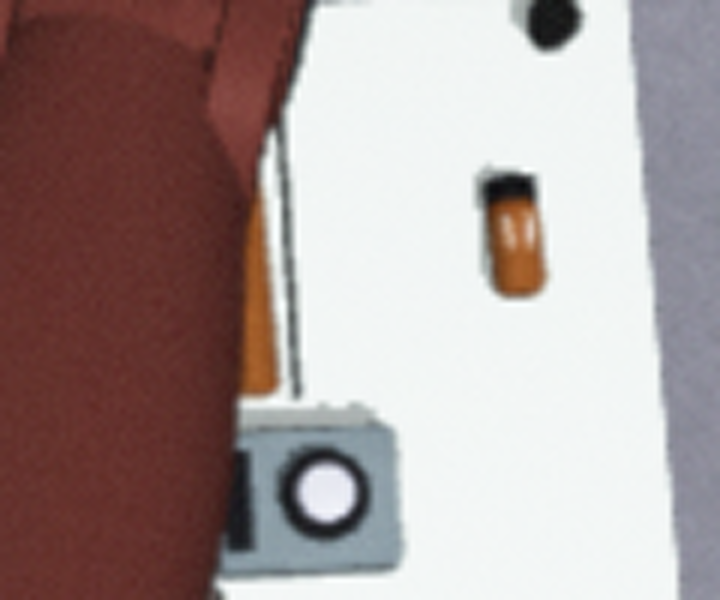

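Tube now at y=+24 mm and x=+2.5 mm, with about 1.9° of yaw. It stops against the fingers with no overrun, an offset of 23.3 mm. The label has rolled out of sight. Now the final push.

Run:
```python
from h import *
print(robot.line_to(W(0,.0240,.0692),vel=.02,guard=8)); st()
robot.pause(.4)
robot.line_to(W(0,.045,.0692),vel=.05)
robot.line_to(W(0,.075,.16),vel=.15)
robot.line_to(W(-.02,.30,.22),vel=.3); robot.pause(.2); st()
for n in("side","top"):
    im=robot.grab_frame(n);cv2.imwrite(f"pics/{n}4.png",im)
    print(tubepose(n,im))
im=cv2.imread("pics/side4.png")
cv2.imwrite("pics/side4c.png",cv2.resize(im[160:250,230:350],None,fx=6,fy=6,interpolation=2))
im=cv2.imread("pics/top4.png")
cv2.imwrite("pics/top4c.png",cv2.resize(im[130:230,220:340],None,fx=6,fy=6,interpolation=2))
```

```text
False
t13.29 L [0.     0.0241 0.0692] [-179.9   -0.    93.9] F [ 0.45 -0.63  0.19] w 0.0855
t16.18 L [-0.0199  0.2986  0.2194] [-179.9   -0.    93.8] F [-0.49  1.06 -1.17] w 0.0854
(array([0.0028, 0.0001]), np.float64(1.43))
(array([0.0028, 0.0009]), np.float64(1.58))
```

View pics/side4c.png

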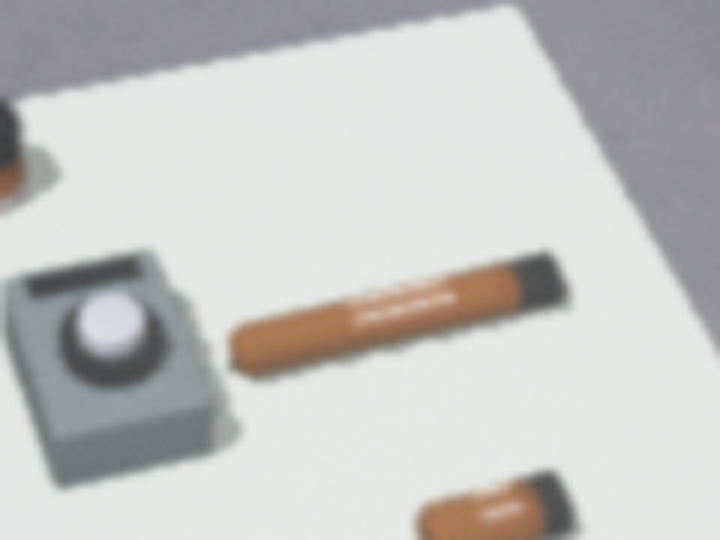

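View pics/top4c.png

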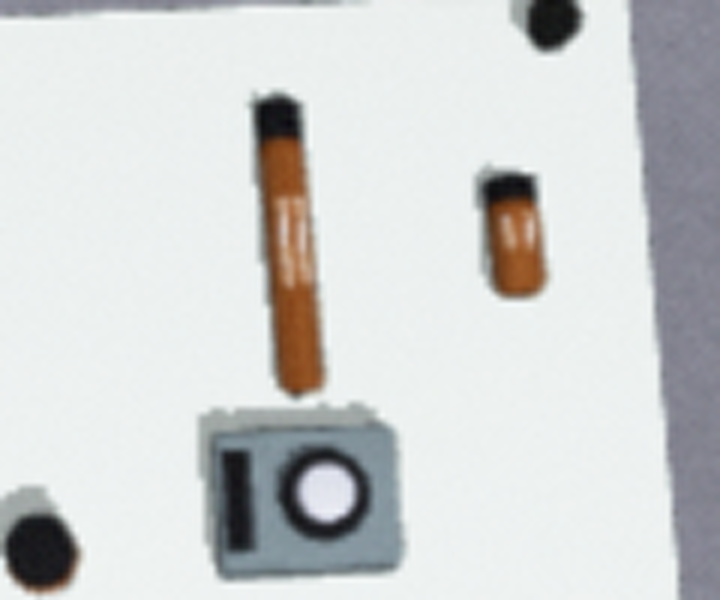

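The label is visible on top again, at side crop (405,297), so the tube made one full turn. Both views put it within 1 mm of the line, at 1.5° yaw. Next I'll fix the button position from both views and press it with the fingers closed.

Run:
```python
from h import *
res={}
for n,c0 in(("top",(274,211.5)),("side",(248.3,213.3))):
    im=cv2.imread(f"pics/{n}4.png"); big,hsv,topx=measure(n,im)
    for a,s,c in comps((big.min(2)>170),300):
        if np.hypot(*(topx(c)[0]-c0))<3: print(n,topx(c)[0].round(2),s[4],onz(n,topx(c),.068)[0].round(4)); res[n]=onz(n,topx(c),.068)[0]
b=np.mean(list(res.values()),0); print(b,L(b))
robot.set_gripper(0.0)
T=b[:2]
robot.move_pose([*T,.24],ROT); st()
robot.line_to([*T,.150],vel=.1); st()
im=robot.grab_frame("side");cv2.imwrite("pics/side5.png",im)
cv2.imwrite("pics/side5c.png",cv2.resize(im[130:250,200:350],None,fx=5,fy=5,interpolation=2))
```

```text
top [274.06 211.66] 2202 [ 0.4648 -0.072   0.068 ]
side [247.95 213.  ] 2799 [ 0.465 -0.073  0.068]
[ 0.46487964 -0.07252454  0.068     ] [-0.13097017 -0.00803517  0.068     ]
t18.28 L [-0.1306 -0.0075  0.2401] [180.   -0.   93.9] F [-0.24 -0.78  0.37] w -0.0002
t19.33 L [-0.1306 -0.0082  0.1507] [179.9   0.   93.9] F [ 0.04 -0.03  1.16] w -0.0001
```

View pics/side5c.png

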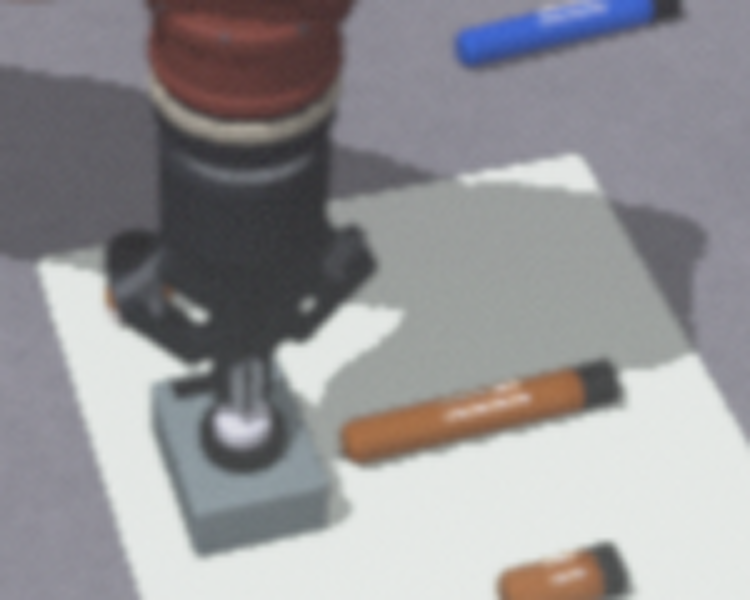

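The closed fingertips sit right above the metal disc, at crop (242,415). Pressing now.

Run:
```python
from h import *
T=robot.observe()['tool_pos'][:2]
print(robot.line_to([*T,.1315],vel=.015,guard=9)); st()
robot.pause(.3); st()
robot.line_to([*T,.160],vel=.06); 
robot.line_to([*T,.25],vel=.15)
robot.line_to(W(-.05,.27,.25),vel=.25); robot.pause(.3); st()
for n in("side","top"):
    im=robot.grab_frame(n);cv2.imwrite(f"pics/{n}6.png",im); print(tubepose(n,im))
a=cv2.imread("pics/side6.png")[130:290,190:390];
cv2.imwrite("pics/side6c.png",cv2.resize(a,None,fx=4,fy=3.75,interpolation=2))
```

```text
True
t20.35 L [-0.1308 -0.0081  0.1346] [-180.    -0.    93.9] F [-0.42  0.14  4.76] w 0.0001
t20.65 L [-0.1307 -0.0081  0.1346] [-180.    -0.    93.9] F [-1.    0.61  6.45] w 0.0001
t23.59 L [-0.0499  0.2695  0.2502] [-179.9   -0.    93.9] F [ 0.23 -0.19 -0.49] w 0.0004
(array([0.0027, 0.0002]), np.float64(1.47))
(array([0.0028, 0.0009]), np.float64(1.63))
```

View pics/side6c.png

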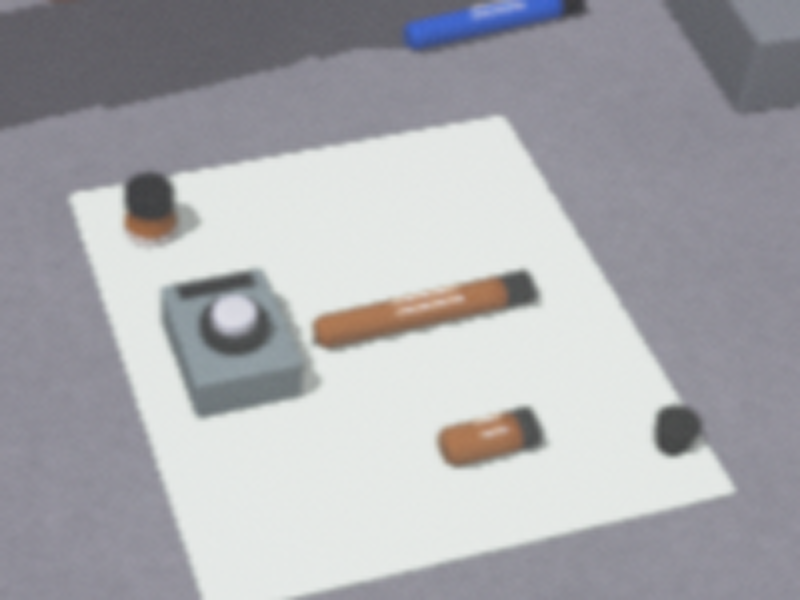

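View pics/top6.png

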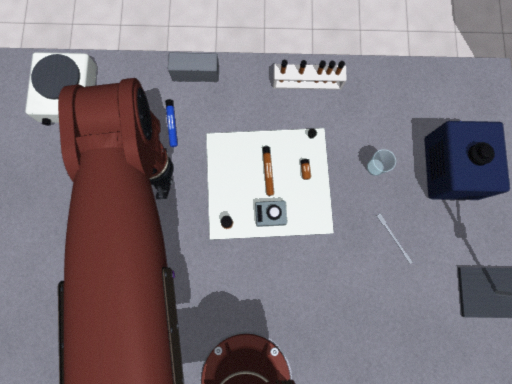

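Run:
```python
import cv2
cv2.imwrite("pics/cmp.png",cv2.hconcat([cv2.imread("pics/side0.png")[60:230,140:360],cv2.imread("pics/side6.png")[60:230,140:360]]))
a=cv2.imread("pics/side0.png");b=cv2.imread("pics/side6.png")
for r in((slice(285,384),slice(235,400)),(slice(160,200),slice(215,240)),(slice(232,260),slice(295,370))): print(cv2.absdiff(a[r],b[r]).max())
```

```text
6
6
5
```

View pics/cmp.png

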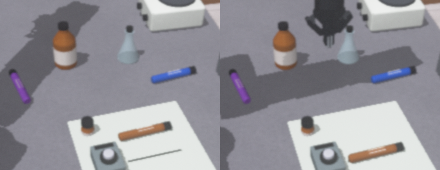

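The beaker, spatula, jar, vial and stopper areas of the side view match the start, and the bottle and flask look unmoved. The arm is clear of everything, so I'm handing in.

Run:
```python
from h import *
st(); robot.job_done(); st()
```

```text
t23.69 L [-0.05    0.2697  0.2501] [-179.9   -0.    93.9] F [-0.22  0.07  0.19] w 0.0001
the job is handed in; nothing more can be done
the job is handed in; nothing more can be done
```

I rolled the amber tube about 81 mm onto the line by pushing it slowly from behind with both open fingertips. Then I pressed the reader's button once with the fingers closed, moved the arm clear and handed the job in at about 23.7 s.

- **Tube position:** after the press, the side and top views put it 0.2 and 0.9 mm from the line sideways, about 2.8 mm along it, and 1.5° off its direction. It had not moved since before the press.
- **Rolling:** the label disappeared and came back to the top, which fits one full turn over that distance. I did not measure the roll angle directly.
- **Button:** the fingertips stopped about 6 mm below the button's released height, with 5 to 6.5 N on the tool, so it should have been fully down. I judged the travel from that height and force. I backed the fingers off afterwards, and the side view shows nothing touching the button.
- **Other objects:** in the side view, the areas around the vial, jar, stopper, beaker and spatula match the first picture. The bottle and flask look unmoved by eye.

Two top-view checks and one side-view check partway through gave no tube reading because the arm or fingers hid or merged with the tube. No other check failed or disagreed, and the hand-in reports no verdict.

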